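# Cock the hand press in its cradle

## Task

Get the patty hand press ready for loading: lay it in the white cradle, barrel down between the side lips and with the knob end behind the forked steel end wall, and let go of it. Then take it by its knob and pull the sprung plunger straight out to its stop, so that the cradle's catch springs up in front of the knob and keeps it out when you let go. Do not drop the press, and leave the other things on the bench where they are.

Things in the scene. Friction and masses are not known exactly. Their poses are not given: they have to be found in the camera images.
- press: Hand press lying on the bench, about 0.4 kg: square aluminium barrel 110 long (x) x 40 wide x 40 high, with a 10 mm round rod and a square black knob on its -x end. Origin: centre of the barrel's underside; x along the barrel away from the knob, z up. Barrel's knob-end shoulder at x = -55; plunger home, the knob spans x = -73 to -105: 18 mm of bare rod lies between shoulder and knob.
- plunger (a joint): How far the plunger is pulled out along the press's -x, m: 0 home, 0.055 at its stop. Spring: about 3 N at home, 8 N at the stop; passing over the catch adds a few N at about 5 to 20 mm. It snaps home if let go before the catch has caught it. Caught by the catch it rests at about 0.052. It moves only straight along the barrel.
- plunger_grip (a point): Centre of the knob, a 32 x 32 x 32 mm cube with its faces square to the barrel; on the barrel's axis, 89 mm from the barrel's centre when home. It moves with the plunger.
- cradle: White plastic cradle fixed to the bench. Origin on the bench under the seat's centre; x along the seat, away from the knob end. Base plate 66 wide, 12 high, x = -178 to 68. Two saddles, 24 long, at x = -43 and 43, carry the barrel between side lips 47 apart, upright to height 44, then flaring to 54. Between the saddles (62 mm) nothing rises above the base plate.
- seat (a point): Where the press's origin belongs when laid in the cradle with its shoulder against the end wall: seat centre, 30 above the bench; same axes as the cradle. The press may first lie up to 10 mm further to +x; the pull draws it against the wall.
- fork (a point): Forked steel end wall of the cradle: this point is the middle of its slot, on the barrel's axis, 50 above the bench, at cradle x = -59. Wall 8 thick (x = -63 to -55), 48 wide, 56 high; slot 20 wide, open upwards from height 38. The rod lies in the slot, the wall between barrel shoulder and knob.
- catch_tip (a point): Catch of the cradle: sprung steel tooth, 16 wide, on the centre line under the knob's path, cradle x = -125 to -107, top (this point) 40 above the bench at x = -125. Ramp towards the wall, upright face away from it. The passing knob pushes it down; it springs up between knob and wall about 3 mm before the stop and holds the knob out.
- tamper: Bystander: aluminium block 110 x 40 x 36 with a short black upright stub 22 wide on top, 56 high in all, no rod; origin underside centre, x along it.
- mould: Bystander: thin steel ring mould, 84 across, 30 high; origin underside centre.
- round: Bystander: oat-coated round, 76 across, 19 high; origin underside centre.
- scraper: Bystander: steel scraper blade 85 x 110 with a white round handle 16 thick, lying flat; origin underside near its middle.
- bowl: Bystander: steel bowl, 150 across, 70 high; origin underside centre.
- spray: Bystander: white bottle, 64 across, 170 high; origin underside centre.
Mind the look-alikes: they are no part of the job. Leave any red look-alike of the press alone.

How it is judged:
On the way, in this order (a step that is already met when the one before it is completed fails the run):
1. The press lies in the cradle with the end wall between shoulder and knob, plunger home, and has been let go (x of press in the frame of seat between -0.006 and 0.013 m and y of press in the frame of seat between -0.007 and 0.007 m and z of press in the frame of seat between -0.005 and 0.005 m and angle between press's own z axis and vertical below 0.1 rad and angle between the x axis of press and the x axis of cradle, either way round below 0.12 rad and x of plunger_grip in the frame of seat below -0.05 m and contact force between the fingers and press below 0.3 N and value of joint plunger below 0.008 m), for 0.2 s.
2. The plunger is pulled out to its stop with the press in the cradle (x of press in the frame of seat between -0.006 and 0.008 m and y of press in the frame of seat between -0.007 and 0.007 m and z of press in the frame of seat between -0.005 and 0.005 m and angle between press's own z axis and vertical below 0.1 rad and angle between the x axis of press and the x axis of cradle, either way round below 0.12 rad and x of plunger_grip in the frame of seat below -0.05 m and value of joint plunger above 0.051 m), for 0.1 s.
At the end, for the whole second after the job is handed in: The press lies at rest in the cradle (within 6 to 8 mm along it, 7 mm across, 5 mm in height, 0.1 rad) with its shoulder against the end wall and the knob on the catch side, the plunger held out by the catch (more than 47 mm), nothing holding the press (x of press in the frame of seat between -0.006 and 0.008 m and y of press in the frame of seat between -0.007 and 0.007 m and z of press in the frame of seat between -0.005 and 0.005 m and angle between press's own z axis and vertical below 0.1 rad and angle between the x axis of press and the x axis of cradle, either way round below 0.12 rad and x of plunger_grip in the frame of seat below -0.05 m and value of joint plunger above 0.047 m and contact force between the fingers and press below 0.3 N and linear speed of press below 0.02 m/s and velocity of joint plunger between -0.02 and 0.02 m/s); the robot touches nothing.
It fails at once if The press is dropped (falls freely more than about 2 cm) (contact force between the fingers and press below 0.1 N and linear speed of press above 0.6 m/s).
It fails at once if Another thing on the bench is moved by more than 3 cm (distance of any of tamper, mould, round, scraper, bowl, spray from where it was at the start of the episode above 0.03 m).
It also fails if it takes over 48 s, if anything falls off the work surface, if the arm or the gripper's body presses on something with over 40 N, if the wrist force passes 120 N, or if a joint passes its speed limit or range.

## Robot

A 6-joint arm with a two-finger parallel gripper is mounted at the origin on the work surface. World frame = base frame: x ahead of the robot, y to its left, z up, the work surface at z = 0. Lengths are in m, angles in rad, forces in N, time in s.
With the tool pointing down it reaches from about 0.3 to 0.875 m from the base axis. Payload 6.4 kg.
Tool frame: the origin (TCP) lies between the finger pads; the fingertips stand 25 mm ahead of it and the grasp point (between the pads) lies 6 mm ahead of it (ctrl.finger_overhang is the distance from the TCP to the fingertips, in m); x points along the fingers, z is the direction in which the jaws open and shut, and the axes are right-handed (so a half turn about x gives the same grasp; the last joint's range is limited). The gripper opens to 85 mm and grips with 20 to 120 N. Pads are 22 mm wide; open, the fingers measure 114 mm over their backs; the gripper's body (76 mm by 85 mm) begins 54 mm behind the grasp point. The pads swing forward as they close: fully open they stand 13 mm farther back than shut.
Start: joints at [-1.464, 0.181, 1.607, -0, 1.354, -0.206], TCP at [0.177, -0.547, 0.256] pointing down, gripper open.
Joint ranges: [-2.99, 2.99], [-0.89, 2.07], [0.3, 2.58], [-1.14, 4.28], [0, 2.63], [-3.12, 3.12]. Speed limits (rad/s): [2.57, 2.57, 3.01, 3.14, 3.14, 3.14].

## Interface

Orientations are given as a unit quaternion [w, x, y, z].
In Python, from bench import ctrl gives the robot as it stands.
- The arm moves only by the tool jog_arm, never from a script. Its argument "commands" is one flat list of numbers, 7 for each row, row after row: the shift along the tool's x, y, z as a fraction of full scale, then the turn, a rotation vector about the tool's x, y, z as a fraction of full scale, then the gripper's target within -1 to 1 (fully open at 1, half-way at 0, shut at -1). A call has 1 to 10 rows; each row is the pose to reach, as a shift and turn from the pose commanded when the call began, along the tool's axes at that moment, turning the shorter way round; what a row does not reach only later rows make up. Full scale, the value 1, is 0.2 m for a shift and 2 pi rad for a turn. A row lasts 1/8 s, in which the tool goes at most 62.5 mm and 10.7 degrees, less where a joint would pass 70% of its speed; a pose out of reach is approached as far as the arm can. A call with a number of a shift or a turn outside -1 to 1 is refused whole. A call with a gripper value outside its range is refused whole. The fingers move at their own pace and stop on an object; the grip force is fixed at half the most. Time passes only in rows, so rows that repeat a pose let the fingers close. It gives the time, the measured TCP pose, the force and the opening at its end, in the units of the state.
- ctrl.get_obs(): the state, without advancing time (a new reading comes with each control period).
- ctrl.camera(name): name is "side" or "top" or "wrist"; returns a dict with "frame" (420x560x3 uint8, red, green, blue), "K" (3x3 intrinsics, pixels), "rvec" (rotation vector, rad) and "tvec" (3), from world to camera coordinates, as OpenCV has them; the wrist camera has in their place "tool_from_camera" (4x4, takes a point from camera to tool coordinates, whose origin is the TCP and whose axes are the tool frame's). Camera axes: x right, y down, z forward; pixel columns grow to the right and rows downward; lengths in m; the calibration is good to about 2 mm. A picture is of the moment at which its call begins: read the wrist's pose just before it. There is no depth.
- ctrl.hand_in(): hands the job in, once; it reports no verdict.
The state is a dict: "time_s": time; "q": joint angles; "dq": joint speeds; "joint_efforts": joint torques, N m; "eef_pos": TCP position; "eef_rot": TCP orientation; "wrist_force": force on the tool from outside, world axes, zero at the start; "torque": the same for the moment, N m; "opening": opening from 0.0 (shut) to 1.0 (fully open).
Only numpy, scipy, OpenCV 4.12 (cv2) and the standard library are available. Lean on these libraries where they do the work, as an engineer would, in place of code of your own. Each camera call takes 0.05 s, during which the arm holds its last target.

## Working session

There is one attempt and no reset: what is moved stays moved. The work goes in short steps, Python scripts to look and compute and a tool call to move; the robot and the scene stay as the last step left them, time stands still between calls to the robot, and variables do not carry over. Pictures are saved under pics/ and viewed, and the job is handed in when it is done.

Besides the shell and the picture viewer there is one more tool, called after "Emit:" as name(argument=value, ...), one argument or row to a line, values as JSON. jog_arm: Moves the arm, as the interface text tells. Its arguments: {"type":"object","properties":{"commands":{"type":"array","items":{"type":"number"}}},"required":["commands"]}

```bash
ls; mkdir -p pics; python3 - <<'E'
from bench import ctrl
import cv2
o=ctrl.get_obs();print(o)
for n in("top","side","wrist"):
    c=ctrl.camera(n);cv2.imwrite(f"pics/{n}0.png",c["frame"][:,:,::-1]);print({k:v for k,v in c.items() if k!="frame"})
E
```

```text
pics
{'time_s': 0.0, 'q': array([-1.46429175e+00,  1.81556783e-01,  1.60798467e+00,  2.77396872e-05,
        1.35379563e+00, -2.06291632e-01]), 'dq': array([-0.00120586,  0.00041572, -0.00024678, -0.00075806, -0.00051269,
        0.00024667]), 'joint_efforts': array([-2.87659605e-04, -4.44876945e+01, -3.51328003e+01, -2.44262246e-04,
        9.19410522e-03, -2.10902613e-05]), 'eef_pos': array([ 0.17691427, -0.54658548,  0.25538654]), 'eef_rot': array([ 0.57136983,  0.41648201,  0.57218326, -0.41555454]), 'wrist_force': array([-0.11457051, -0.20189067,  0.68621081]), 'torque': array([-0.0029953 , -0.02576482, -0.00367909]), 'opening': 1.0017946434256766}
{'K': array([[467.17498224,   0.        , 276.08315151],
       [  0.        , 467.17498224, 204.64962165],
       [  0.        ,   0.        ,   1.        ]]), 'rvec': array([ 2.15237389, -2.139273  ,  0.15197395]), 'tvec': array([0.03089327, 0.51557588, 1.4997629 ])}
{'K': array([[449.70613222,   0.        , 284.60556962],
       [  0.        , 449.70613222, 205.66894439],
       [  0.        ,   0.        ,   1.        ]]), 'rvec': array([ 0.83851231, -2.67683146,  0.90575723]), 'tvec': array([0.43766892, 0.24228521, 1.07395896])}
{'K': array([[324.17024879,   0.        , 278.45396348],
       [  0.        , 324.17024879, 213.77965925],
       [  0.        ,   0.        ,   1.        ]]), 'tool_from_camera': array([[ 6.38574709e-04, -2.67434482e-01,  9.63575835e-01,
        -1.18092610e-01],
       [-8.56931392e-04, -9.63575824e-01, -2.67433911e-01,
         6.74399027e-02],
       [ 9.99999429e-01, -6.54941849e-04, -8.44488155e-04,
         7.29201400e-05],
       [ 0.00000000e+00,  0.00000000e+00,  0.00000000e+00,
         1.00000000e+00]])}
```

View pics/top0.png

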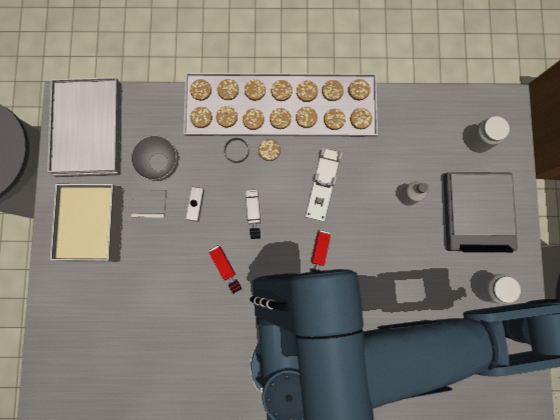

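View pics/side0.png

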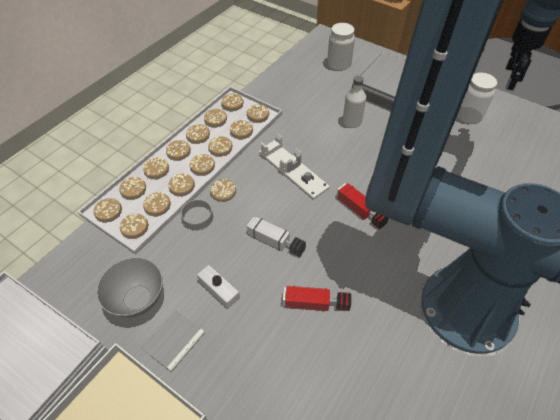

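View pics/wrist0.png

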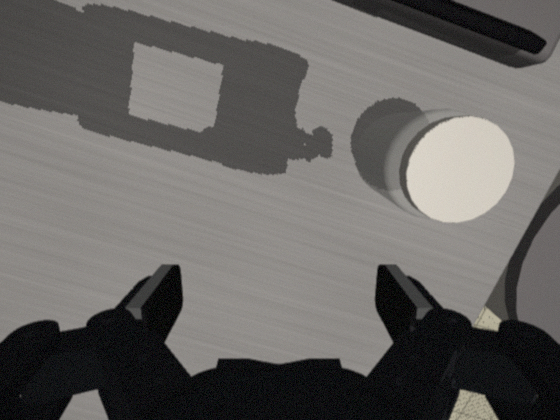

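The press (grey barrel, black knob) is at about (253,212) in the top view and the cradle at about (322,185). The dark catch is at (319,201). The knob end of both faces the robot. I'll enlarge these.

```bash
cat > h.py <<'E'
import cv2,numpy as np
from bench import ctrl
from scipy.spatial.transform import Rotation as R
def ray(c,uv,z,obs=None):
    p=np.linalg.inv(c["K"])@np.array([uv[0],uv[1],1.])
    if "rvec" in c:
        M=cv2.Rodrigues(np.array(c["rvec"]))[0]; o=-M.T@c["tvec"]; d=M.T@p
    else:
        T=c["tool_from_camera"]; Rt=Rq(obs["eef_rot"]); o=Rt@T[:3,3]+obs["eef_pos"]; d=Rt@T[:3,:3]@p
    return o+d*(z-o[2])/d[2]
def proj(c,P,obs=None):
    P=np.atleast_2d(P)
    if "rvec" in c:
        M=cv2.Rodrigues(np.array(c["rvec"]))[0]; X=P@M.T+c["tvec"]
    else:
        T=c["tool_from_camera"]; Rt=Rq(obs["eef_rot"]); X=((P-obs["eef_pos"])@Rt-T[:3,3])@T[:3,:3]
    x=X@c["K"].T; return x[:,:2]/x[:,2:]
def Rq(q): return R.from_quat([q[1],q[2],q[3],q[0]]).as_matrix()
def crop(c,x,y,w,h,s,fn):
    cv2.imwrite(fn,cv2.resize(c["frame"][y:y+h,x:x+w,::-1],None,fx=s,fy=s,interpolation=cv2.INTER_CUBIC))
E
python3 - <<'E'
from h import *
c=ctrl.camera("top");crop(c,230,140,120,110,5,"pics/t1.png")
E
```

```text
(no output)
```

View pics/t1.png

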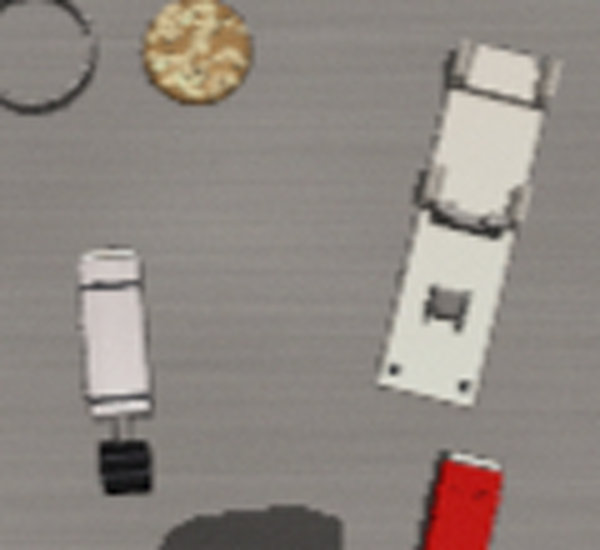

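```bash
python3 - <<'E'
from h import *
c=ctrl.camera("top")
f=lambda u,v,z:ray(c,((u-2)/5+230,(v-2)/5+140),z)
for n,(u,v,z) in dict(pf1=(82,252,.04),pf2=(138,250,.04),pn1=(92,405,.04),pn2=(151,400,.04),knob=(126,467,.036),cr1=(378,383,.012),cr2=(472,405,.012),catchc=(447,308,.04),forkmid=(472,215,.05),l1=(452,62,.05),l2=(553,75,.05),cf1=(468,42,.03),cf2=(538,55,.03),round=(198,50,.019),redfar=(470,460,.04)).items(): print(n,f(u,v,z).round(4))
E
```

```text
pf1 [0.5632 0.1336 0.04  ]
pf2 [0.5648 0.0966 0.04  ]
pn1 [0.4618 0.1255 0.04  ]
pn2 [0.4653 0.0869 0.04  ]
knob [0.4216 0.1029 0.036 ]
cr1 [ 0.4807 -0.0631  0.012 ]
cr2 [ 0.4663 -0.1256  0.012 ]
catchc [ 0.5273 -0.1069  0.04  ]
forkmid [ 0.5876 -0.1229  0.05  ]
l1 [ 0.6908 -0.1105  0.05  ]
l2 [ 0.6823 -0.1773  0.05  ]
cf1 [ 0.7099 -0.1232  0.03  ]
cf2 [ 0.7012 -0.1702  0.03  ]
round [0.7062 0.0586 0.019 ]
redfar [ 0.4272 -0.1212  0.04  ]
```

```bash
cat >> h.py <<'E'
def plan(pos,yaw,obs=None):
    "tool x down, tool z along +-(−sin yaw, cos yaw)"
    o=obs or ctrl.get_obs(); Rt=Rq(o["eef_rot"]); best=None
    for s in(1,-1):
        x=np.array([0,0,-1.]); z=s*np.array([-np.sin(yaw),np.cos(yaw),0]); y=np.cross(z,x)
        M=np.column_stack([x,y,z]); rv=R.from_matrix(Rt.T@M).as_rotvec()
        print("shift",(Rt.T@(np.array(pos)-o["eef_pos"])/.2).round(3),"turn",(rv/2/np.pi).round(4),"deg",np.degrees(np.linalg.norm(rv)).round(1),"s",s)
    print("rows",np.linalg.norm(np.array(pos)-o["eef_pos"])/.0625)
E
python3 - <<'E'
from h import *
print(Rq(ctrl.get_obs()["eef_rot"]).round(3))
plan([.50,.10,.25],.088)
E
```

```text
[[-0.     0.951  0.308]
 [ 0.001  0.308 -0.951]
 [-1.     0.    -0.001]]
shift [ 0.032  2.532 -2.58 ] turn [-4.642e-01  0.000e+00 -2.000e-04] deg 167.1 s 1
shift [ 0.032  2.532 -2.58 ] turn [ 0.0358 -0.0001 -0.    ] deg 12.9 s -1
rows 11.568836046583032
```

Emit:
jog_arm(
  commands=[0,0.28,-0.28,0.018,0,0,1,0,0.56,-0.57,0.036,0,0,1,0,0.84,-0.86,0.036,0,0,1,0,0.84,-0.86,0.036,0,0,1],
)

```text
time_s: 0.75
eef_pos: [0.2845, -0.3297, 0.2562]
eef_rot: [0.521, 0.478, 0.521, -0.478]
wrist_force: [0.3, 0.3, 1.3]
opening: 0.999
```

```bash
python3 - <<'E'
from h import *
plan([.50,.10,.25],.088)
E
```

```text
shift [ 0.031  1.26  -2.047] turn [ 4.998e-01 -1.000e-04  0.000e+00] deg 179.9 s 1
shift [ 0.031  1.26  -2.047] turn [-0.0002 -0.     -0.    ] deg 0.1 s -1
rows 7.691687651161331
```

Emit:
jog_arm(
  commands=[0,0.61,-1,0,0,0,1,0,0.61,-1,0,0,0,1,0,0.61,-1,0,0,0,1,0,0.61,-1,0,0,0,1],
)

```text
time_s: 1.25
eef_pos: [0.3887, -0.1197, 0.2565]
eef_rot: [0.522, 0.478, 0.521, -0.477]
wrist_force: [0.8, -0.5, -0.1]
opening: 0.999
```

```bash
python3 - <<'E'
from h import *
plan([.50,.10,.25],.088)
E
```

```text
shift [ 0.033  0.651 -1.046] turn [ 4.999e-01 -2.000e-04 -1.000e-04] deg 180.0 s 1
shift [ 0.033  0.651 -1.046] turn [-0.0001  0.0001 -0.0001] deg 0.1 s -1
rows 3.942022410522838
```

Emit:
jog_arm(
  commands=[0,0.65,-1,0,0,0,1,0,0.65,-1,0,0,0,1,0,0.65,-1,0,0,0,1,0,0.65,-1,0,0,0,1,0,0.65,-1,0,0,0,1],
)

```text
time_s: 1.88
eef_pos: [0.5009, 0.0915, 0.256]
eef_rot: [0.522, 0.477, 0.523, -0.477]
wrist_force: [-0.2, -0.8, 0.6]
opening: 0.996
```

```bash
python3 - <<'E'
from h import *
o=ctrl.get_obs();print(o["eef_pos"],o["time_s"])
c=ctrl.camera("wrist")
cv2.imwrite("pics/w1.png",c["frame"][:,:,::-1])
c=ctrl.camera("top");cv2.imwrite("pics/t2.png",c["frame"][:,:,::-1])
E
```

```text
[0.50092767 0.09146062 0.25597766] 1.875
```

View pics/w1.png

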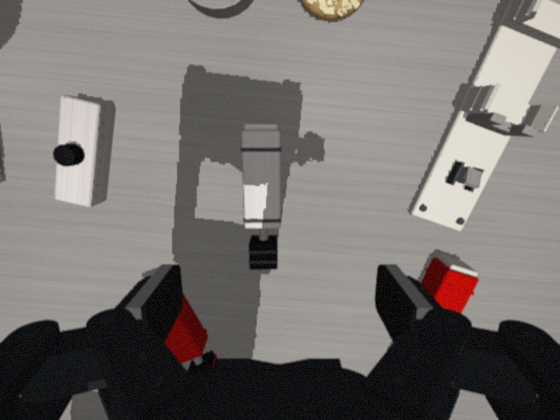

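View pics/t2.png

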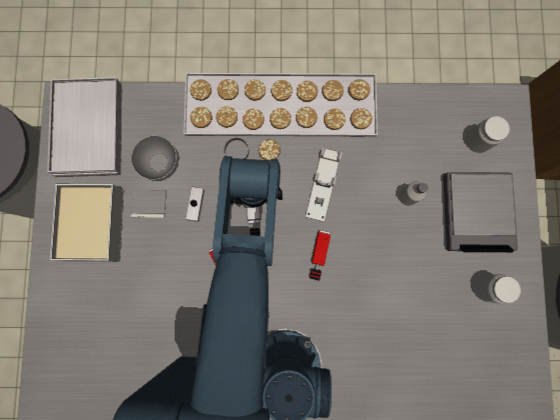

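```bash
python3 - <<'E'
from h import *
im=cv2.imread("pics/w1.png")
cv2.imwrite("pics/w1a.png",cv2.resize(im[110:280,220:310],None,fx=3.5,fy=3.5,interpolation=cv2.INTER_CUBIC))
cv2.imwrite("pics/w1b.png",cv2.resize(im[0:240,400:560],None,fx=2.5,fy=2.5,interpolation=cv2.INTER_CUBIC))
E
```

```text
(no output)
```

View pics/w1a.png

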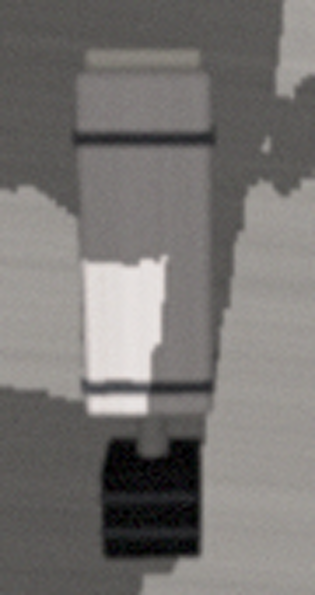

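View pics/w1b.png

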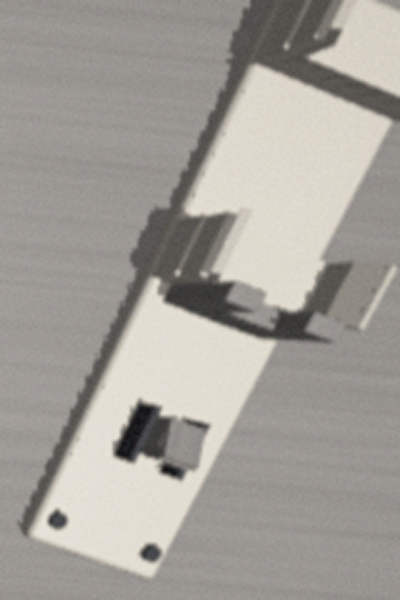

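```bash
python3 - <<'E'
from h import *
o=ctrl.get_obs();c=ctrl.camera("wrist")
g=lambda u,v,z:ray(c,((u-1.2)/3.5+220,(v-1.2)/3.5+110),z,o)
P={}
for n,a in dict(f1=(77,72,.04),f2=(213,72,.04),n1=(89,412,.04),n2=(212,412,.04),b1=(84,380,.04),b2=(214,380,.04),k1=(105,555,.036),k2=(200,555,.036),rod=(153,425,.025)).items(): P[n]=g(*a);print(n,P[n].round(4))
far=(P['f1']+P['f2'])/2; near=(P['n1']+P['n2'])/2
d=(far-near);print(np.linalg.norm(d),np.arctan2(d[1],d[0]),(far+near)/2)
d=far-(P['k1']+P['k2'])/2;print(np.linalg.norm(d),np.arctan2(d[1],d[0]))
h=lambda u,v,z:ray(c,((u-.75)/2.5+400,(v-.75)/2.5),z,o)
Q={}
for n,a in dict(c1=(30,535,.012),c2=(153,577,.012)).items(): Q[n]=h(*a);print(n,Q[n].round(4))
v=Q['c1']-Q['c2'];print(np.linalg.norm(v),np.arctan2(-v[0],v[1]))
E
```

```text
f1 [0.5575 0.1308 0.04  ]
f2 [0.5609 0.0921 0.04  ]
n1 [0.4562 0.1213 0.04  ]
n2 [0.4595 0.0834 0.04  ]
b1 [0.4663 0.1234 0.04  ]
b2 [0.4698 0.0837 0.04  ]
k1 [0.4066 0.1135 0.036 ]
k2 [0.4093 0.0828 0.036 ]
rod [0.4486 0.1016 0.025 ]
0.10180051335353202 0.0896291081733444 [0.50852281 0.10690128 0.04      ]
0.1518778942809412 0.0875859096138035
c1 [ 0.4803 -0.0678  0.012 ]
c2 [ 0.4651 -0.1295  0.012 ]
0.06350491001135437 -0.24139247872337055
```

```bash
python3 - <<'E'
from h import *
plan([.512,.108,.034],.088)
E
```

```text
shift [ 1.11   0.07  -0.094] turn [ 4.998e-01  2.000e-04 -1.000e-04] deg 179.9 s 1
shift [ 1.11   0.07  -0.094] turn [-0.0002  0.0001  0.0002] deg 0.1 s -1
rows 3.571148808922354
```

Emit:
jog_arm(
  commands=[0.2,0.07,-0.094,0,0,0,1,0.5,0.07,-0.094,0,0,0,1,0.7,0.07,-0.094,0,0,0,1,0.8,0.07,-0.094,0,0,0,1,0.8,0.07,-0.094,0,0,0,1],
)

```text
time_s: 2.65
eef_pos: [0.511, 0.107, 0.0948]
eef_rot: [0.52, 0.478, 0.522, -0.479]
wrist_force: [1.0, -0.5, 0.4]
opening: 1.0
```

```bash
python3 - <<'E'
from h import *
plan([.512,.108,.034],.088)
c=ctrl.camera("wrist")
cv2.imwrite("pics/w2.png",c["frame"][:,:,::-1])
E
```

```text
shift [ 0.304  0.006 -0.004] turn [4.994e-01 1.000e-03 1.000e-04] deg 179.8 s 1
shift [ 0.304  0.006 -0.004] turn [-0.0006 -0.      0.0006] deg 0.3 s -1
rows 0.973796335690485
```

View pics/w2.png

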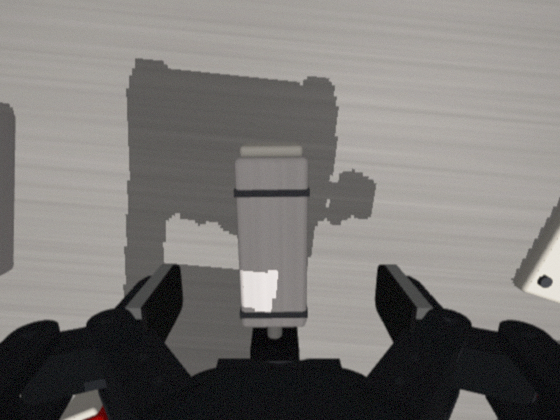

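```bash
python3 - <<'E'
from h import *
o=ctrl.get_obs();c=ctrl.camera("wrist")
for uv in((238,157),(305,157),(241,147),(301,147),(242,326),(306,326)): print(uv,ray(c,uv,.04,o).round(4))
plan([.512,.110,.034],.088)
E
```

```text
(238, 157) [0.5607 0.133  0.04  ]
(305, 157) [0.5636 0.0974 0.04  ]
(241, 147) [0.566  0.1316 0.04  ]
(301, 147) [0.5687 0.1001 0.04  ]
(242, 326) [0.4576 0.1253 0.04  ]
(306, 326) [0.4609 0.0859 0.04  ]
shift [ 0.316 -0.005 -0.013] turn [ 4.995e-01 -3.000e-04 -1.000e-04] deg 179.8 s 1
shift [ 0.316 -0.005 -0.013] turn [-0.0005  0.     -0.0002] deg 0.2 s -1
rows 1.0128065447377936
```

Emit:
jog_arm(
  commands=[0.15,0,-0.015,0,0,0,1,0.3,0,-0.015,0,0,0,1,0.3,0,-0.015,0,0,0,1,0.3,0,-0.015,0,0,0,-0.3,0.3,0,-0.015,0,0,0,-1,0.3,0,-0.015,0,0,0,-1,0.3,0,-0.015,0,0,0,-1,0.3,0,-0.015,0,0,0,-1],
)

```text
time_s: 3.75
eef_pos: [0.5137, 0.1114, 0.038]
eef_rot: [0.522, 0.478, 0.52, -0.477]
wrist_force: [-1.5, -0.1, 7.9]
opening: 0.458
```

```bash
python3 - <<'E'
from h import *
o=ctrl.get_obs();print(o["eef_pos"],o["opening"],o["wrist_force"])
c=ctrl.camera("wrist")
cv2.imwrite("pics/w3.png",c["frame"][:,:,::-1])
E
```

```text
[0.51372714 0.11140643 0.03797339] 0.4578976941340961 [-1.4948373  -0.0941476   7.85146495]
```

View pics/w3.png

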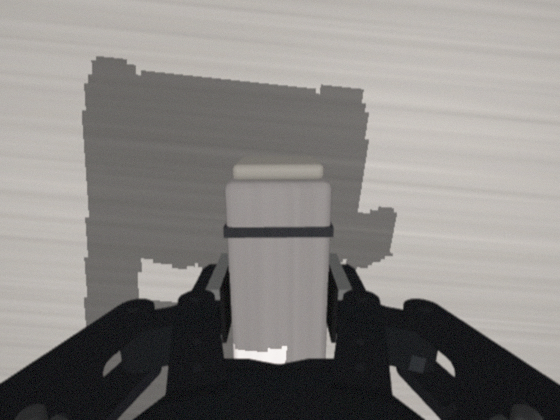

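```bash
python3 - <<'E'
from h import *
o=ctrl.get_obs();c=ctrl.camera("wrist");print(o["eef_pos"],o["wrist_force"])
for uv in((234,166),(323,165),(228,183),(330,183)):
    p=ray(c,uv,.04,o); print(uv,p.round(4),(Rq(o["eef_rot"]).T@(p-o["eef_pos"])).round(4))
plan([.513,.11,.234],.088)
E
```

```text
[0.51373591 0.11139466 0.03797718] [-0.35417387 -0.0425429   7.22641131]
(234, 166) [0.5651 0.1318 0.04  ] [-0.0019  0.0529 -0.0159]
(323, 165) [0.5682 0.1001 0.04  ] [-0.0019  0.0533  0.0159]
(228, 183) [0.5588 0.1336 0.04  ] [-0.0019  0.0468 -0.0183]
(330, 183) [0.5619 0.0968 0.04  ] [-0.0019  0.0468  0.0187]
shift [-0.98  -0.002  0.007] turn [ 4.998e-01 -7.000e-04 -1.000e-04] deg 179.9 s 1
shift [-0.98  -0.002  0.007] turn [-0.0002  0.0001 -0.0004] deg 0.2 s -1
rows 3.1366876687540794
```

Emit:
jog_arm(
  commands=[-0.1,0,0,0,0,0,-1,-0.25,0,0,0,0,0,-1,-0.5,0,0,0,0,0,-1,-0.7,0,0,0,0,0,-1,-0.7,0,0,0,0,0,-1],
)

```text
time_s: 4.47
eef_pos: [0.5147, 0.1116, 0.1799]
eef_rot: [0.523, 0.48, 0.519, -0.476]
wrist_force: [0.6, 0.2, -4.1]
opening: 0.457
```

```bash
python3 - <<'E'
from h import *
o=ctrl.get_obs();print(o["eef_pos"],o["opening"],o["wrist_force"],o["torque"])
c=ctrl.camera("wrist")
cv2.imwrite("pics/w4.png",c["frame"][:,:,::-1])
c=ctrl.camera("side")
crop(c,180,100,200,150,4,"pics/s4.png")
E
```

```text
[0.51465779 0.11156378 0.17990911] 0.45677590396395756 [ 0.59756217  0.20227222 -4.08286472] [-0.0032191  -0.08326114 -0.02578381]
```

View pics/w4.png

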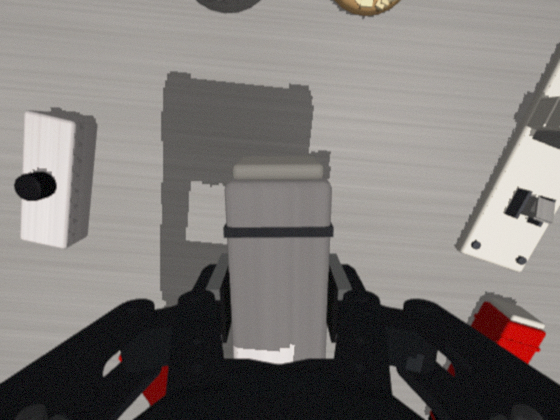

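View pics/s4.png

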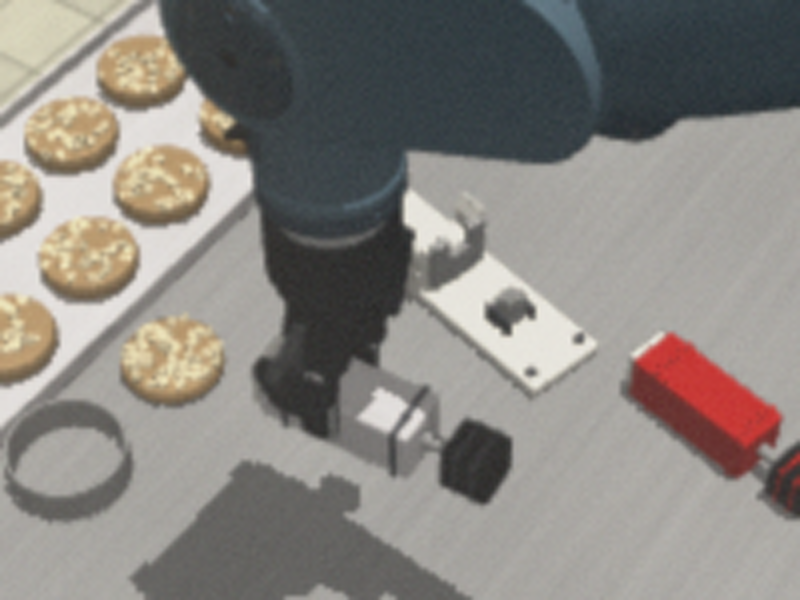

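```bash
python3 - <<'E'
from h import *
plan([.50,-.09,.20],-.235)
E
```

```text
shift [-0.122 -0.146  0.999] turn [-4.488e-01 -2.000e-04  0.000e+00] deg 161.6 s 1
shift [-0.122 -0.146  0.999] turn [0.0512 0.     0.0001] deg 18.4 s -1
rows 3.2531100834494575
```

Emit:
jog_arm(
  commands=[-0.1,-0.05,0.3,0.015,0,0,-1,-0.12,-0.1,0.55,0.03,0,0,-1,-0.12,-0.12,0.8,0.04,0,0,-1,-0.12,-0.15,1,0.051,0,0,-1,-0.12,-0.15,1,0.051,0,0,-1,-0.12,-0.15,1,0.051,0,0,-1],
)

```text
time_s: 5.32
eef_pos: [0.4986, -0.0897, 0.1982]
eef_rot: [-0.437, -0.554, -0.44, 0.556]
wrist_force: [-0.1, -0.7, -4.0]
opening: 0.458
```

```bash
python3 - <<'E'
from h import *
o=ctrl.get_obs();print(o["eef_pos"],o["opening"],o["wrist_force"],o["dq"].round(3))
c=ctrl.camera("wrist")
cv2.imwrite("pics/w5.png",c["frame"][:,:,::-1])
E
```

```text
[ 0.49860295 -0.0897125   0.19824335] 0.4584372841673906 [-0.07814988 -0.73376379 -4.01395437] [ 0.022 -0.01  -0.006 -0.002 -0.     0.001]
```

View pics/w5.png

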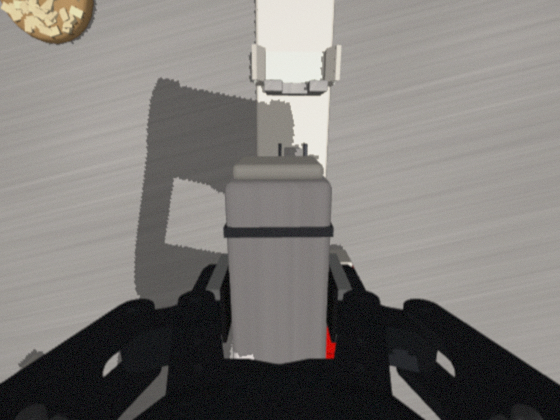

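```bash
python3 - <<'E'
from h import *
im=cv2.imread("pics/w5.png")
cv2.imwrite("pics/w5a.png",cv2.resize(im[0:160,235:355],None,fx=3.75,fy=3.75,interpolation=cv2.INTER_CUBIC))
E
```

```text
(no output)
```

View pics/w5a.png

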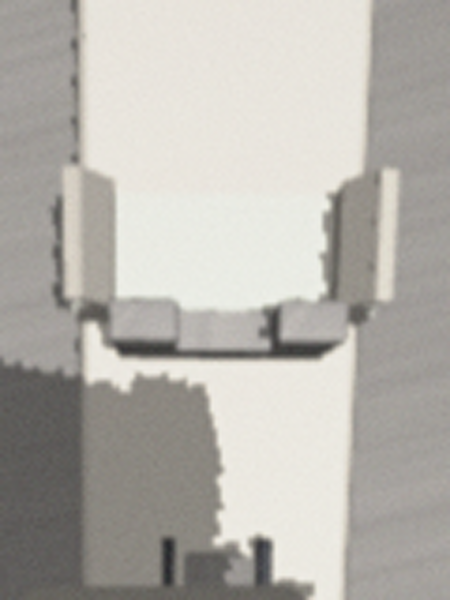

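```bash
python3 - <<'E'
from h import *
o=ctrl.get_obs();c=ctrl.camera("wrist")
h=lambda u,v,z:ray(c,((u-1.4)/3.75+235,(v-1.4)/3.75),z,o)
Q={}
for n,a in dict(l0=(79,20,.012),l1=(82,560,.012),r0=(372,20,.012),r1=(346,590,.012),fl=(110,303,.056),fr=(345,303,.056),fln=(112,343,.056),frn=(345,343,.056),sl=(178,320,.056),sr=(278,320,.056),ll=(63,170,.054),lr=(398,170,.054),lln=(67,300,.054),lrn=(392,300,.054)).items():
    Q[n]=h(*a);print(n,Q[n].round(4))
for a,b in(('l1','l0'),('r1','r0'),('lln','ll'),('lrn','lr')):
    d=Q[b]-Q[a];print(a,np.arctan2(d[1],d[0]))
for a,b in(('fl','fr'),('fln','frn'),('sl','sr'),('ll','lr'),('lln','lrn'),('l0','r0')):
    v=Q[a]-Q[b];print(a,np.linalg.norm(v),np.arctan2(-v[0],v[1]),((Q[a]+Q[b])/2).round(4))
E
```

```text
l0 [ 0.6604 -0.1083  0.012 ]
l1 [ 0.5469 -0.0797  0.012 ]
r0 [ 0.6454 -0.1711  0.012 ]
r1 [ 0.5246 -0.1416  0.012 ]
fl [ 0.597  -0.1014  0.056 ]
fr [ 0.5862 -0.147   0.056 ]
fln [ 0.5897 -0.1     0.056 ]
frn [ 0.5788 -0.1456  0.056 ]
sl [ 0.5908 -0.1139  0.056 ]
sr [ 0.5862 -0.1334  0.056 ]
ll [ 0.6229 -0.0984  0.054 ]
lr [ 0.6077 -0.1621  0.054 ]
lln [ 0.5998 -0.0931  0.054 ]
lrn [ 0.5847 -0.1567  0.054 ]
l1 -0.24662185269956827
r1 -0.2395538930443393
lln -0.2225427173154124
lrn -0.2328373439606639
fl 0.04688873758248235 -0.2340779831958968 [ 0.5916 -0.1242  0.056 ]
fln 0.046878342923998575 -0.2340417813293074 [ 0.5842 -0.1228  0.056 ]
sl 0.020023204648860253 -0.23406267103541206 [ 0.5885 -0.1236  0.056 ]
ll 0.06554677775323 -0.23419415251170067 [ 0.6153 -0.1302  0.054 ]
lln 0.06530304678980849 -0.2340806741433854 [ 0.5923 -0.1249  0.054 ]
l0 0.06454749229311497 -0.23431790874270708 [ 0.6529 -0.1397  0.012 ]
```

```bash
python3 - <<'E'
from h import *
plan([.6504,-.1387,.135],-.237)
E
```

```text
shift [0.318 0.794 0.067] turn [-4.993e-01 -6.000e-04 -2.000e-04] deg 179.7 s 1
shift [0.318 0.794 0.067] turn [ 0.0007 -0.0001  0.0004] deg 0.3 s -1
rows 2.744664068094976
```

Emit:
jog_arm(
  commands=[0,0.3,0.03,0,0,0,-1,0,0.6,0.06,0,0,0,-1,0.15,0.794,0.067,0.0007,0,0,-1,0.318,0.794,0.067,0.0007,0,0,-1,0.318,0.794,0.067,0.0007,0,0,-1,0.318,0.794,0.067,0.0007,0,0,-1],
)

```text
time_s: 6.18
eef_pos: [0.6515, -0.1394, 0.1376]
eef_rot: [0.438, 0.556, 0.437, -0.555]
wrist_force: [-0.1, 0.1, -3.5]
opening: 0.461
```

```bash
python3 - <<'E'
from h import *
o=ctrl.get_obs();print(o["eef_pos"],o["opening"],o["wrist_force"],o["dq"].round(3))
plan([.6504,-.1387,.068],-.237)
c=ctrl.camera("wrist")
cv2.imwrite("pics/w6.png",c["frame"][:,:,::-1])
c=ctrl.camera("side")
crop(c,230,90,150,110,5,"pics/s6.png")
E
```

```text
[ 0.65147072 -0.13939757  0.13760509] 0.4609753220947954 [-0.12995673  0.06526928 -3.45483238] [-0.006 -0.029 -0.019 -0.001 -0.005  0.   ]
shift [ 0.348 -0.006 -0.002] turn [-5.e-01  1.e-04  0.e+00] deg 180.0 s 1
shift [ 0.348 -0.006 -0.002] turn [ 0.      0.     -0.0001] deg 0.0 s -1
rows 1.1138690707116512
```

View pics/w6.png

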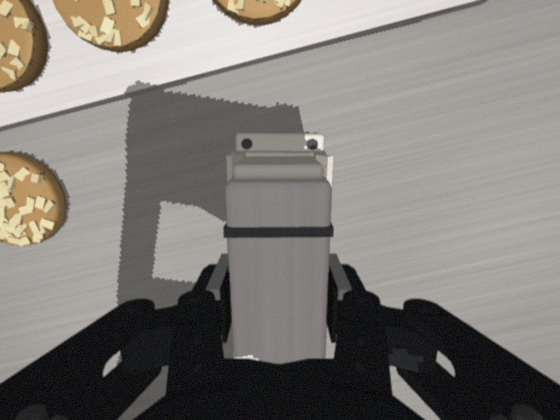

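View pics/s6.png

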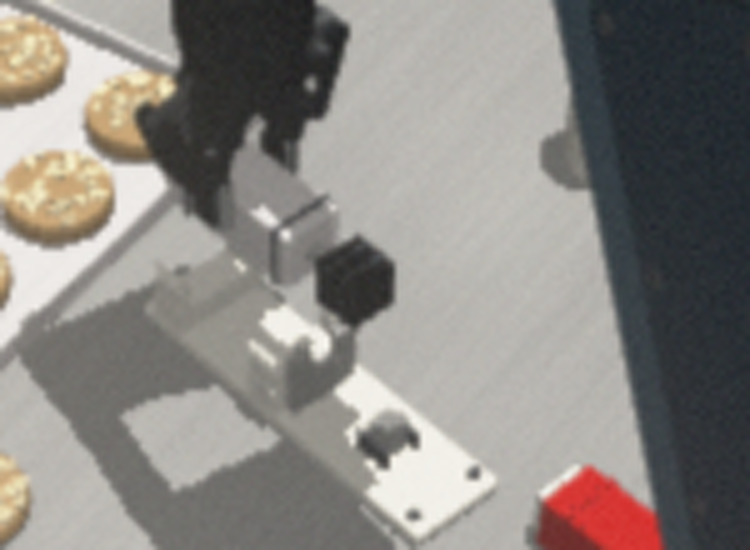

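```bash
python3 - <<'E'
from h import *
o=ctrl.get_obs();c=ctrl.camera("wrist")
p=(ray(c,(236,134),.012,o)+ray(c,(324,134),.012,o))/2
print(p, p[:2]-.068*np.array([.972,-.235]))
E
```

```text
[ 0.71082559 -0.15557169  0.012     ] [ 0.64472959 -0.13959169]
```

Emit:
jog_arm(
  commands=[0.1,-0.007,0,0,0,0,-1,0.18,-0.007,0,0,0,0,-1,0.24,-0.007,0,0,0,0,-1,0.29,-0.007,0,0,0,0,-1,0.32,-0.007,0,0,0,0,-1,0.33,-0.007,0,0,0,0,-1,0.335,-0.007,0,0,0,0,-1,0.335,-0.007,0,0,0,0,-1],
)

```text
time_s: 7.32
eef_pos: [0.6501, -0.14, 0.0701]
eef_rot: [0.437, 0.556, 0.437, -0.556]
wrist_force: [0.5, -1.4, -3.2]
opening: 0.456
```

```bash
python3 - <<'E'
from h import *
o=ctrl.get_obs();print(o["eef_pos"],o["opening"],o["wrist_force"],o["dq"].round(3))
c=ctrl.camera("wrist")
cv2.imwrite("pics/w7.png",c["frame"][:,:,::-1])
c=ctrl.camera("side")
crop(c,230,90,150,110,5,"pics/s7.png")
E
```

```text
[ 0.650123   -0.13997329  0.07013326] 0.4562247416175653 [ 0.46415321 -1.36369421 -3.21558425] [ 0.001 -0.002  0.001 -0.001  0.001 -0.001]
```

View pics/w7.png

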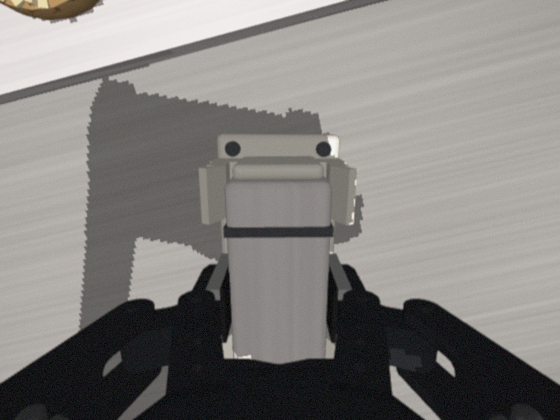

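View pics/s7.png

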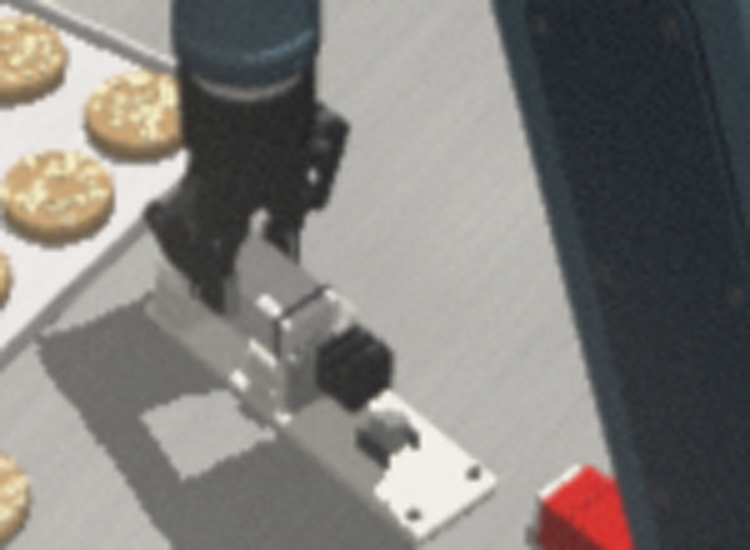

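Emit:
jog_arm(
  commands=[0.01,0,0,0,0,0,-1,0.015,0,0,0,0,0,-1,0.015,0,0,0,0,0,-1],
)

```text
time_s: 7.8
eef_pos: [0.6502, -0.14, 0.068]
eef_rot: [0.437, 0.556, 0.437, -0.556]
wrist_force: [-3.9, 1.6, 5.6]
opening: 0.457
```

Emit:
jog_arm(
  commands=[0,0,0,0,0,0,0.3,0,0,0,0,0,0,0.5,0,0,0,0,0,0,0.5,0,0,0,0,0,0,0.5,0,0,0,0,0,0,0.5],
)

```text
time_s: 8.43
eef_pos: [0.6498, -0.1399, 0.0666]
eef_rot: [-0.437, -0.556, -0.437, 0.556]
wrist_force: [0.6, -0.3, -0.4]
opening: 0.747
```

```bash
python3 - <<'E'
from h import *
o=ctrl.get_obs();print(o["eef_pos"],o["opening"],o["wrist_force"],o["dq"].round(3))
c=ctrl.camera("wrist")
cv2.imwrite("pics/w8.png",c["frame"][:,:,::-1])
E
```

```text
[ 0.64983422 -0.13988592  0.06663571] 0.7473444592829641 [ 0.63205229 -0.34145443 -0.39986915] [-0.001 -0.002  0.001  0.001 -0.    -0.001]
```

View pics/w8.png

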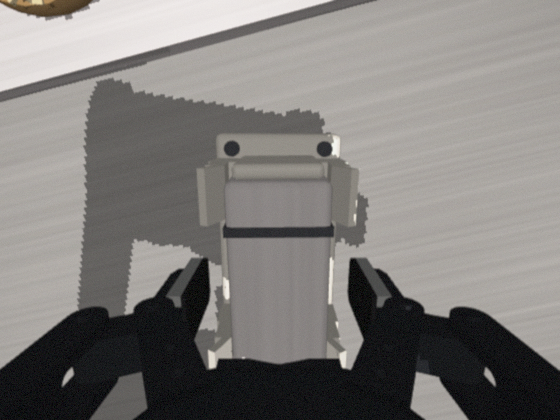

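```bash
python3 - <<'E'
from h import *
plan([.528,-.1110,.17],-.237)
E
```

```text
shift [-0.517 -0.626  0.003] turn [0.4998 0.     0.    ] deg 179.9 s 1
shift [-0.517 -0.626  0.003] turn [-0.0002 -0.      0.    ] deg 0.1 s -1
rows 2.597735072994815
```

Emit:
jog_arm(
  commands=[-0.1,0,0,0,0,0,0.5,-0.3,0,0,0,0,0,0.5,-0.517,0,0,0,0,0,0.5,-0.517,-0.25,0,0,0,0,1,-0.517,-0.5,0,0,0,0,1,-0.517,-0.626,0,0,0,0,1,-0.517,-0.626,0,0,0,0,1,-0.517,-0.626,0,0,0,0,1],
)

```text
time_s: 9.48
eef_pos: [0.5295, -0.1109, 0.1715]
eef_rot: [0.438, 0.556, 0.436, -0.555]
wrist_force: [0.3, 0.1, 1.0]
opening: 1.0
```

```bash
python3 - <<'E'
from h import *
o=ctrl.get_obs();print(o["eef_pos"],o["opening"],o["wrist_force"],o["dq"].round(3))
c=ctrl.camera("wrist")
cv2.imwrite("pics/w9.png",c["frame"][:,:,::-1])
crop(c,220,20,140,200,3,"pics/w9a.png")
E
```

```text
[ 0.5294994  -0.11094619  0.17153517] 1.0000682825425955 [0.28069903 0.12738767 0.99104452] [ 0.001  0.019 -0.011 -0.    -0.     0.001]
```

View pics/w9.png

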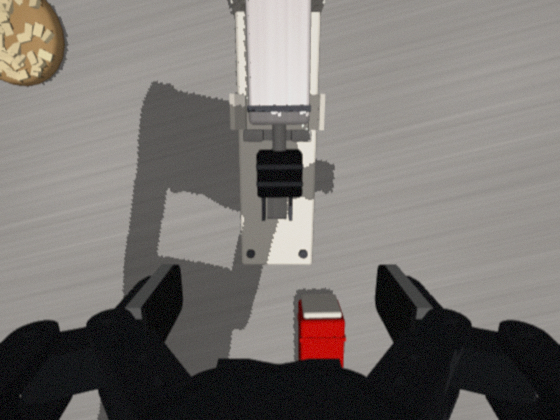

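View pics/w9a.png

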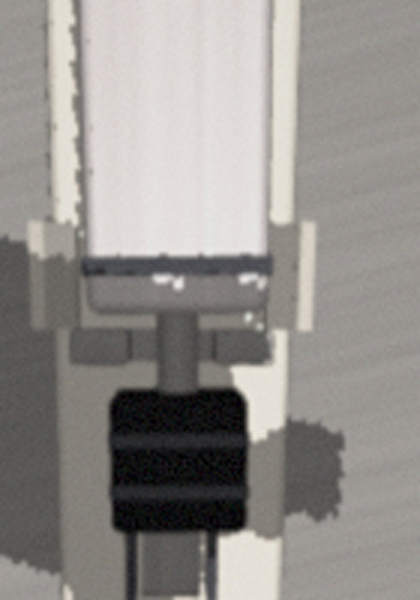

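```bash
python3 - <<'E'
from h import *
o=ctrl.get_obs();c=ctrl.camera("wrist")
h=lambda u,v,z:ray(c,((u-1)/3+220,(v-1)/3+20),z,o)
Q=[h(111,395,.066),h(247,395,.066),h(112,530,.066),h(247,530,.066)]
for q in Q: print(q.round(4))
m=sum(Q)/4;print(m.round(4))
S=np.array([.645,-.1385]);d=m[:2]-S;ex=np.array([np.cos(.237),-np.sin(.237)]);ey=np.array([np.sin(.237),np.cos(.237)]);print("cradle",d@ex,d@ey)
b=(h(87,310,.07)+h(270,310,.07))/2;print('shoulder',(b[:2]-S)@ex)
w=(h(130,330,.056)+h(215,360,.056))/2;print('wall',(w[:2]-S)@ex)
plan([m[0],m[1],.056],-.237)
E
```

```text
[ 0.5813 -0.1084  0.066 ]
[ 0.574  -0.1383  0.066 ]
[ 0.5511 -0.1007  0.066 ]
[ 0.5435 -0.1315  0.066 ]
[ 0.5625 -0.1197  0.066 ]
cradle -0.08462583602089227 -0.0011080353719938893
shoulder -0.050508125789819
wall -0.058319858727910005
shift [0.574 0.17  0.004] turn [ 4.998e-01 -4.000e-04 -1.000e-04] deg 179.9 s 1
shift [0.574 0.17  0.004] turn [-0.0002  0.     -0.0003] deg 0.1 s -1
rows 1.9166378827914454
```

Emit:
jog_arm(
  commands=[0.1,0.16,0.004,0,0,0,1,0.3,0.16,0.004,0,0,0,1,0.45,0.16,0.004,0,0,0,1,0.55,0.16,0.004,0,0,0,1,0.575,0.16,0.004,0,0,0,1,0.575,0.16,0.004,0,0,0,0.4,0.575,0.16,0.004,0,0,0,0.2,0.575,0.16,0.004,0,0,0,0.2],
)

```text
time_s: 10.58
eef_pos: [0.5598, -0.119, 0.0562]
eef_rot: [0.438, 0.556, 0.436, -0.556]
wrist_force: [0.4, -0.0, 0.1]
opening: 0.601
```

```bash
python3 - <<'E'
from h import *
o=ctrl.get_obs();print(o["eef_pos"],o["opening"],o["wrist_force"],o["dq"].round(3))
c=ctrl.camera("wrist")
cv2.imwrite("pics/w10.png",c["frame"][:,:,::-1])
c=ctrl.camera("side")
crop(c,230,90,150,110,5,"pics/s10.png")
E
```

```text
[ 0.5597676  -0.1189593   0.05620807] 0.6005811550041433 [ 0.36293476 -0.01198954  0.05665643] [-0.     0.003  0.003  0.    -0.001 -0.001]
```

View pics/w10.png

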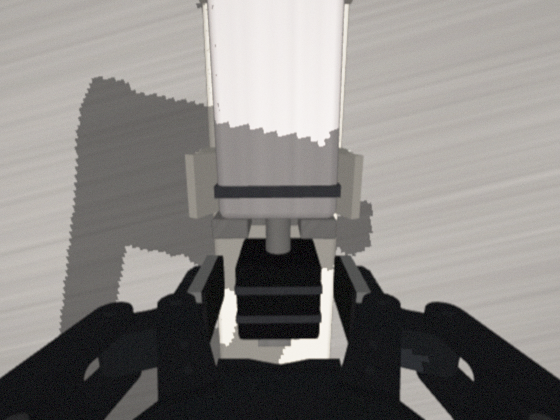

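View pics/s10.png

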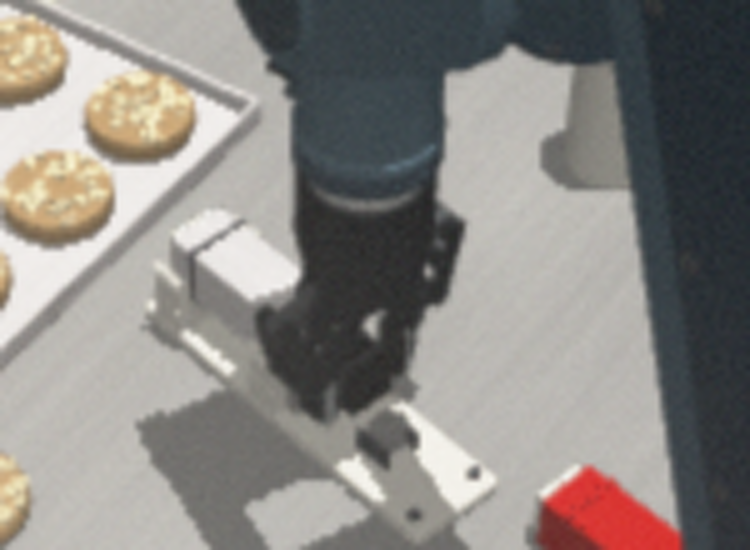

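Emit:
jog_arm(
  commands=[0,0,0,0,0,0,0,0,0,0,0,0,0,-0.5,0,0,0,0,0,0,-1,0,0,0,0,0,0,-1,0,0,0,0,0,0,-1],
)

```text
time_s: 11.3
eef_pos: [0.5591, -0.1186, 0.0553]
eef_rot: [0.437, 0.556, 0.437, -0.556]
wrist_force: [-1.3, 0.1, 6.0]
opening: 0.366
```

```bash
python3 - <<'E'
from h import *
o=ctrl.get_obs();print(o["eef_pos"],o["opening"],o["wrist_force"],o["dq"].round(3))
c=ctrl.camera("wrist")
cv2.imwrite("pics/w11.png",c["frame"][:,:,::-1])
E
```

```text
[ 0.55912298 -0.118624    0.05533395] 0.3659087314994133 [-1.25627937  0.14018529  6.0152577 ] [-0.001 -0.003  0.    -0.     0.001  0.002]
```

View pics/w11.png

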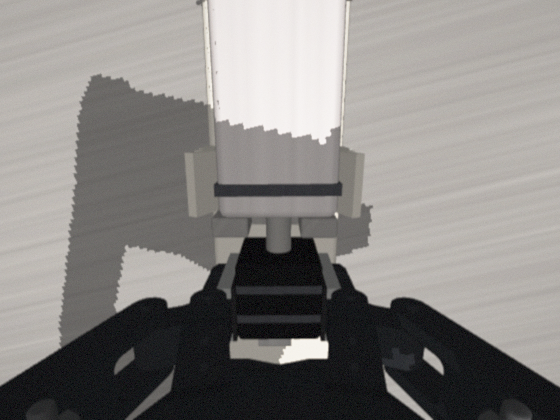

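Emit:
jog_arm(
  commands=[-0.005,0,0,0,0,0,-1,-0.005,-0.02,0,0,0,0,-1,-0.005,-0.05,0,0,0,0,-1,-0.005,-0.09,0,0,0,0,-1,-0.005,-0.13,0,0,0,0,-1,-0.005,-0.17,0,0,0,0,-1,-0.005,-0.21,0,0,0,0,-1,-0.005,-0.25,0,0,0,0,-1,-0.005,-0.25,0,0,0,0,-1],
)

```text
time_s: 12.48
eef_pos: [0.5109, -0.1072, 0.0565]
eef_rot: [0.438, 0.556, 0.436, -0.556]
wrist_force: [5.3, -1.7, -4.5]
opening: 0.365
```

```bash
python3 - <<'E'
from h import *
o=ctrl.get_obs();print(o["eef_pos"],o["opening"],o["wrist_force"],o["dq"].round(3))
c=ctrl.camera("wrist")
cv2.imwrite("pics/w12.png",c["frame"][:,:,::-1])
E
```

```text
[ 0.5108547  -0.10721099  0.0564587 ] 0.36521496404364107 [ 5.27497626 -1.66968831 -4.52955242] [ 0.     0.003 -0.01   0.001  0.005 -0.   ]
```

View pics/w12.png

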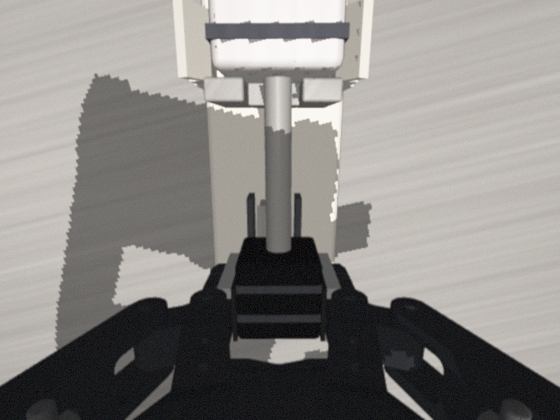

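Emit:
jog_arm(
  commands=[0.002,-0.02,0,0,0,0,-1,0.003,-0.035,0,0,0,0,-1,0.003,-0.045,0,0,0,0,-1,0.003,-0.05,0,0,0,0,-1,0.003,-0.05,0,0,0,0,-1],
)

```text
time_s: 13.15
eef_pos: [0.5022, -0.1051, 0.0562]
eef_rot: [0.438, 0.557, 0.436, -0.555]
wrist_force: [7.0, -1.2, -4.0]
opening: 0.366
```

Emit:
jog_arm(
  commands=[0,-0.008,0,0,0,0,-1,0,-0.012,0,0,0,0,-1,0,-0.012,0,0,0,0,-1],
)

```text
time_s: 13.52
eef_pos: [0.502, -0.105, 0.0567]
eef_rot: [0.439, 0.558, 0.434, -0.554]
wrist_force: [16.4, -1.0, -10.2]
opening: 0.363
```

Emit:
jog_arm(
  commands=[0.003,0.002,0,0,0,0,-1,0.004,0.004,0,0,0,0,-1],
)

```text
time_s: 13.78
eef_pos: [0.5021, -0.105, 0.0562]
eef_rot: [0.439, 0.557, 0.435, -0.554]
wrist_force: [8.5, -0.2, -0.4]
opening: 0.366
```

```bash
python3 - <<'E'
from h import *
o=ctrl.get_obs();print(o["eef_pos"],o["opening"],o["wrist_force"],o["dq"].round(3))
c=ctrl.camera("wrist")
cv2.imwrite("pics/w13.png",c["frame"][:,:,::-1])
E
```

```text
[ 0.50209562 -0.10498544  0.05617409] 0.36593655189407476 [ 8.45517808 -0.24769222 -0.37170502] [ 0.002  0.007 -0.005 -0.002  0.007  0.003]
```

View pics/w13.png

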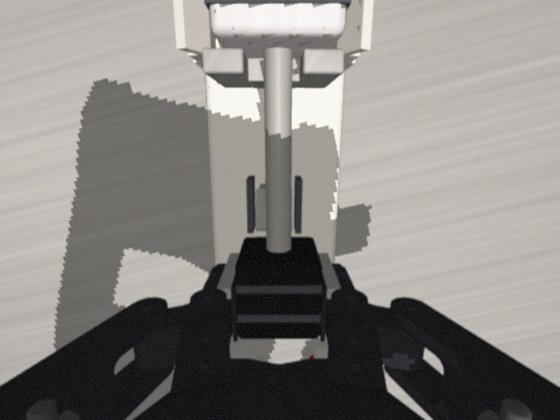

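Emit:
jog_arm(
  commands=[0,0.006,0,0,0,0,-1,0,0.012,0,0,0,0,-1,0,0.018,0,0,0,0,-1,0,0.018,0,0,0,0,-1],
)

```text
time_s: 14.32
eef_pos: [0.5049, -0.1057, 0.0561]
eef_rot: [0.439, 0.557, 0.435, -0.555]
wrist_force: [6.9, -0.2, 0.6]
opening: 0.369
```

```bash
python3 - <<'E'
from h import *
o=ctrl.get_obs();print(o["eef_pos"],o["opening"],o["wrist_force"],o["dq"].round(3))
c=ctrl.camera("wrist")
crop(c,200,30,160,230,2.6,"pics/w14.png")
E
```

```text
[ 0.50494284 -0.10569388  0.05608539] 0.3691933443371822 [ 6.94949614 -0.19398659  0.63142014] [ 0.001 -0.001  0.001 -0.002 -0.002 -0.   ]
```

View pics/w14.png

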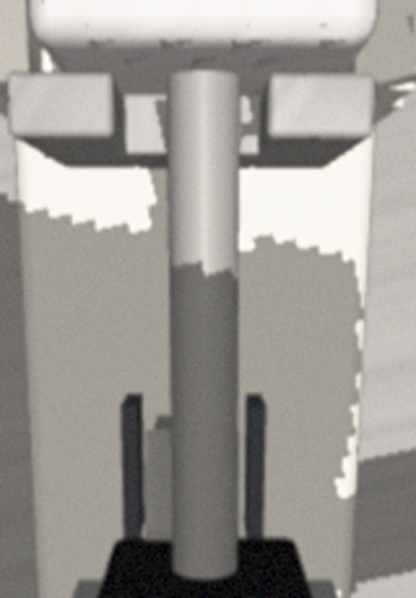

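Emit:
jog_arm(
  commands=[0,0.003,0,0,0,0,-1,0,0.006,0,0,0,0,-1,0,0.006,0,0,0,0,-1],
)

```text
time_s: 14.75
eef_pos: [0.505, -0.1057, 0.0556]
eef_rot: [0.438, 0.557, 0.436, -0.555]
wrist_force: [4.8, -0.5, 4.3]
opening: 0.363
```

Emit:
jog_arm(
  commands=[-0.002,0.006,0,0,0,0,-1,-0.003,0.01,0,0,0,0,-1,-0.003,0.01,0,0,0,0,-1],
)

```text
time_s: 15.12
eef_pos: [0.5052, -0.1057, 0.0554]
eef_rot: [-0.437, -0.555, -0.437, 0.556]
wrist_force: [0.0, -1.5, 7.8]
opening: 0.365
```

The force along the pull fell to 0 while the knob stayed where it was, so the catch is holding it. I'll open now.

Emit:
jog_arm(
  commands=[-0.004,0.003,0,0,0,0,0,-0.004,0.003,0,0,0,0,0.4,-0.004,0.003,0,0,0,0,0.6,-0.004,0.003,0,0,0,0,0.6,-0.004,0.003,0,0,0,0,0.6],
)

```text
time_s: 15.75
eef_pos: [0.5062, -0.1058, 0.056]
eef_rot: [-0.437, -0.556, -0.437, 0.556]
wrist_force: [0.4, 0.1, -0.3]
opening: 0.801
```

Emit:
jog_arm(
  commands=[-0.1,0,0,0,0,0,0.6,-0.3,0,0,0,0,0,0.6,-0.6,0,0,0,0,0,0.6,-0.6,-0.1,0,0,0,0,0.6,-0.6,-0.1,0,0,0,0,0.6,-0.6,-0.1,0,0,0,0,0.6],
)

```text
time_s: 16.5
eef_pos: [0.4868, -0.1011, 0.1754]
eef_rot: [-0.437, -0.556, -0.437, 0.556]
wrist_force: [0.2, 0.8, -0.5]
opening: 0.796
```

```bash
python3 - <<'E'
from h import *
o=ctrl.get_obs();print(o["time_s"],o["eef_pos"],o["opening"],o["wrist_force"],o["dq"].round(3))
c=ctrl.camera("wrist")
cv2.imwrite("pics/w15.png",c["frame"][:,:,::-1])
c=ctrl.camera("side")
crop(c,230,90,150,110,5,"pics/s15.png")
E
```

```text
16.5 [ 0.48683768 -0.10110415  0.17543861] 0.7962681225441947 [ 0.19739733  0.76525509 -0.49264426] [-0.001  0.012 -0.007  0.     0.003 -0.   ]
```

View pics/w15.png

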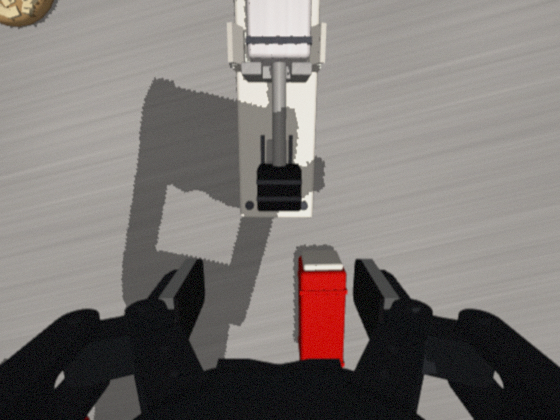

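View pics/s15.png

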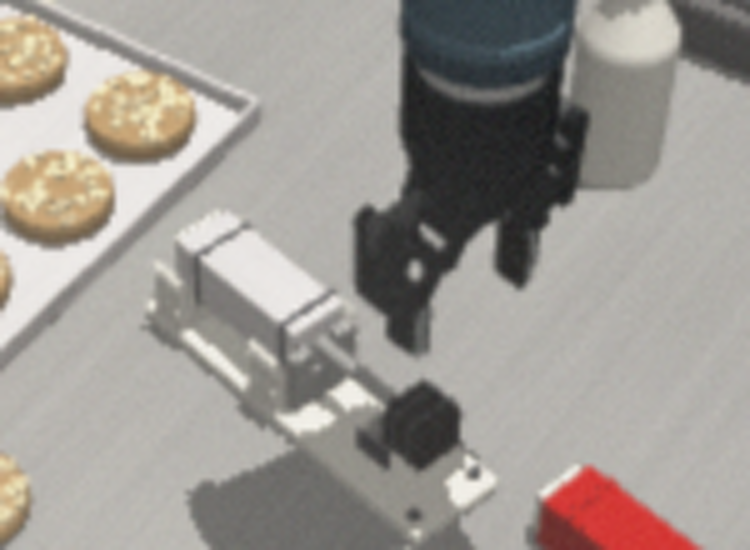

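```bash
python3 - <<'E'
from h import *
o=ctrl.get_obs();c=ctrl.camera("wrist")
S=np.array([.645,-.1385]);ex=np.array([np.cos(.237),-np.sin(.237)])
for n,uv,z in(("knobfar",(279,165),.066),("knobnear",(279,210),.066),("shoulder",(279,61),.068)): print(n,(ray(c,uv,z,o)[:2]-S)@ex)
print(ctrl.hand_in())
E
```

```text
knobfar -0.12287877159385749
knobnear -0.1554087079050421
shoulder -0.0565682350958593
the job is handed in; nothing more can be done
None
```

The press is lying in the cradle with its plunger pulled out, and the catch holds it there with the gripper clear. I handed the job in at about 16.6 s; the hand-in gives no verdict.

- **Laying it in:** I gripped the barrel, laid it between the lips with the end wall between shoulder and knob, and let go. It then measured about 4 mm short of the wall, within the allowed gap.
- **Pulling:** I pulled the knob about 58 mm, which is the 4 mm gap plus the full stroke. At that point the force jumped from 7 to 16 N with no further movement, so it was at its stop.
- **Catch:** Easing the knob back, the pull force fell to 0 after about 3 mm and the knob moved no further. It stayed there after I opened the gripper and moved away.

The last pictures put the knob at about -123 to -155 mm along the cradle, so the plunger is about 50 mm out. That is roughly 2 mm less than the 52 mm expected, but within the camera error. The shoulder measured about -56.6 mm against the wall face at -55 mm, also within the error.

I saw no other thing on the bench moved, but I judged that only by eye and did not measure it afterwards.

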